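Lower a probe rod into a measuring chamber and hold it over the sample

TASK

Swing the measuring chamber's door wide open by its handle (about a right angle), so that the guide hole in the chamber's deck is uncovered. Then take the probe out of its stand by its square head and lower it upright through the guide hole without it ever touching the chamber, until its tip hangs about half-way between the underside of the deck and the top of the sample below. Finish while still holding the probe there, still and centred in the hole, with the door left open and the other things on the bench left alone.

Things in the scene. Friction and masses are not known exactly. Their poses are not given: they have to be found in the camera images.
- door (a joint): Door angle in rad: 0 shut, grows as it opens, stop at 1.9; starts between 0 and 0.15. The door turns about a vertical axis at its left edge seen from the robot (clockwise seen from above when opening, its free edge coming towards the robot). A light friction hinge (about 0.15 N m): it stays where it is left.
- door_hinge (a point): On the door's vertical hinge axis, 118 mm above the bench. Axes turn with the door: a grey front panel (12 mm thick, 108 mm high) runs 210 mm along its -y, outside facing -x; a roof (8 mm thick, top 116 mm above the bench) reaches 120 mm along +x over the deck and hides the guide hole while shut.
- handle_grip (a point): Grip point of the door handle, 118 mm above the bench, on the axis of an upright round steel bar of 11 mm diameter that rises 27 mm above this point and stands 35 mm in front of the door; two pins, 30 and 60 mm lower, run back to the door. It lies 41 mm along -x and 180 mm along -y from door_hinge, same axes. It can be pinched from above.
- chamber: White bench-top measuring chamber, fixed: 200 mm deep (x), 220 mm wide (y), origin at the centre of its underside, front and door at its -x. Aluminium deck with its top 100 mm above the bench; on the back of the deck an instrument head, from 35 mm behind the centre to the rear, 142 mm high with its knob.
- guide_mouth (a point): Centre of the guide hole at the deck's top, 100 mm above the bench: bore of 24 mm diameter, vertical, through the 20 mm thick deck, 60 mm behind the chamber's front edge, midway across. Below it a white round sample, 44 mm across, its top 30 mm above the bench (50 mm below the deck's underside).
- stand: Black square block 80 x 80 x 70 mm high, fixed to the bench, origin at the centre of its underside; a vertical hole of 12 mm diameter, 55 mm deep, in the middle of its top holds the probe upright with its tip 15 mm above the bench.
- probe: The probe: steel rod of 10 mm diameter and 160 mm length with a square grey head on top, 200 mm long in all, about 0.12 kg. Origin at its tip, z runs up the rod to the head.
- probe_head (a point): Centre of the probe's head, 180 mm above its tip: a square block 26 x 26 mm (sides along its x and y), 40 mm high. In the stand it is 195 mm above the bench.
- probe_tip (a point): The probe's lower tip (centre of the rod's lower end).
- tape: Bystander: roll of white tape lying flat, 90 mm across, 20 mm high. Origin at its underside.
- beaker: Bystander: open glass beaker, 66 mm across, 80 mm high. Origin at its underside.
- jar: Bystander: small closed white jar, 50 mm across, 60 mm high. Origin at its underside.
Not all that is in view belongs to the job. There is more than one size of the probe; the job needs the middle-sized.

How it is judged:
By the outcome, as a careful person would: the job done as asked, in the order asked, and still so for the second after the job is handed in, while the arm keeps its last pose, push and grip.
It also fails if it takes over 72 s, if anything falls off the work surface, if the arm or the gripper's body presses on something with over 40 N, if the wrist force passes 120 N, or if a joint passes its speed limit or range.

ROBOT

A 6-joint arm with a two-finger parallel gripper is mounted at the origin on the work surface. World frame = base frame: x ahead of the robot, y to its left, z up, the work surface at z = 0. Lengths are in m, angles in rad, forces in N, time in s.
With the tool pointing down it reaches from about 0.25 to 0.725 m from the base axis. Payload 4 kg.
Tool frame: the origin (TCP) lies at the centre of the arm's flange, where the gripper is bolted on; the fingertips stand 173 mm ahead of it and the grasp point (between the pads) lies 155 mm ahead of it; z points along the fingers, x is the direction in which the jaws open and shut, and the axes are right-handed (so a half turn about z gives the same grasp; the last joint's range is limited). The gripper opens to 85 mm and grips with 20 to 120 N. Pads are 22 mm wide; open, the fingers measure 114 mm over their backs; the gripper's body (76 mm by 85 mm) begins 54 mm behind the grasp point. The pads swing forward as they close: fully open they stand 13 mm farther back than shut.
Start: joints at [-1.206, 0.241, 0.005, 1.335, 0, 1.571], TCP at [0.178, -0.467, 0.405] pointing down, gripper open.
Joint ranges: [-2.72, 2.72], [-1.05, 1.87], [-1.09, 1.28], [-1.99, 2.15], [-1.42, 1.44], [-3.14, 3.14]. Speed limits (rad/s): [2.79, 2.79, 3.14, 3.14, 3.14, 3.14].

INTERFACE

Orientations are given as a unit quaternion [w, x, y, z].
In Python, from plant import manip gives the robot as it stands.
- The arm moves only by the shell command python3 -m pendant 'ROWS' [FORCE]. ROWS is JSON, a list of rows, each a list of 5 numbers: the finger opening in mm, from 0 to 85.4, then the shift along the tool's x, y, z as a fraction of full scale, then the turn about the tool's z as a fraction of full scale. A call has 1 to 8 rows; each row shifts and turns the pose as measured when the row begins, along the tool's axes as they then stand; what a row does not reach is not made up. Full scale, the value 1, is 0.5 m for a shift and 90 degrees for a turn. A row lasts 1/8 s, in which the tool goes at most 62.5 mm and 10.7 degrees, less where a joint would pass 70% of its speed; a pose out of reach is approached as far as the arm can. A call with a number of a shift or a turn outside -1 to 1 is refused whole. A call with a gripper value outside its range is refused whole. The fingers move at their own pace and stop on an object; FORCE is the grip in N (left out, the last holds). Time passes only in rows, so rows that do not move let the fingers close. It gives the time, the measured TCP pose, the force and the opening at its end, in the units of the state.
- manip.observe(): the state, without advancing time (a new reading comes with each control period).
- manip.get_image(name): name is "scene" or "side" or "wrist"; returns a dict with "img" (420x560x3 uint8, red, green, blue), "fx", "fy", "cx", "cy" (pixels), "dist" ([k1, k2, p1, p2, k3] as OpenCV has them; the pictures are not rectified), "R" (3x3) and "t" (3): a world point X has camera coordinates R X + t; the wrist camera has in their place "mount" (4x4, takes a point from camera to tool coordinates, whose origin is the TCP and whose axes are the tool frame's). Camera axes: x right, y down, z forward; pixel columns grow to the right and rows downward; lengths in m; the calibration is good to about 2 mm. A picture is of the moment at which its call begins: read the wrist's pose just before it. There is no depth.
- manip.job_done(): hands the job in, once; it reports no verdict.
Trained networks look in the newest picture that a camera, given by its name, has taken for a name from the list of things; names that differ only in an ending like _2 or _b are one class to them, and where a whole thing is asked for, a point or a joint stands for the part that bears it (a point fixed in the world has none). Each returns a list of dicts, best first, with "confidence" (0 to 1); they miss things now and then, are a little off and sometimes report something else, mostly with a low value. They report only what shows in the picture. A call takes as long as a camera call. They do not tell look-alikes from the thing itself.
- manip.find_in(camera, query): "uv" ([column, row] in pixels, amid what is visible of it).
The state is a dict: "time_s": time; "joints": joint angles; "qd": joint speeds; "joint_torque": joint torques, N m; "position": TCP position; "eef_rot": TCP orientation; "force": force on the tool from outside, world axes, zero at the start; "ft_torque": the same for the moment, N m; "grip_width": finger opening in m.
Only numpy, scipy, OpenCV 4.12 (cv2) and the standard library are available. Lean on these libraries where they do the work, as an engineer would, in place of code of your own. Each camera call takes 0.05 s, during which the arm holds its last target.

## Working session

There is one attempt and no reset: what is moved stays moved. The work goes in short steps, Python scripts to look and compute and a shell command to move; the robot and the scene stay as the last step left them, time stands still between calls to the robot, and variables do not carry over. Pictures are saved under pics/ and viewed, and the job is handed in when it is done.

```bash
ls; mkdir -p pics; cat > h.py <<'E'
from plant import manip
import numpy as np, cv2
from scipy.spatial.transform import Rotation as Ro
def snap(name,fn=None):
    s=manip.observe(); im=manip.get_image(name)
    if fn: cv2.imwrite('pics/'+fn,im['img'][:,:,::-1])
    return s,im
def cam(s,im):
    K=np.array([[im['fx'],0,im['cx']],[0,im['fy'],im['cy']],[0,0,1]]);d=np.array(im['dist'],float)
    if 'mount' in im:
        q=s['eef_rot'];T=np.eye(4);T[:3,:3]=Ro.from_quat([q[1],q[2],q[3],q[0]]).as_matrix();T[:3,3]=s['position']
        M=np.linalg.inv(T@np.array(im['mount']));R,t=M[:3,:3],M[:3,3]
    else: R,t=np.array(im['R']),np.array(im['t'])
    return K,d,R,t
def ray(c,uv):
    K,d,R,t=c
    p=cv2.undistortPoints(np.array([[uv]],float),K,d)[0,0]
    return -R.T@t, R.T@np.array([p[0],p[1],1])
def onz(c,uv,z):
    o,v=ray(c,uv); return o+v*(z-o[2])/v[2]
def proj(c,X):
    K,d,R,t=c
    return cv2.projectPoints(np.array(X,float).reshape(-1,3),cv2.Rodrigues(R)[0],t,K,d)[0][:,0]
def tri(rs):
    A=np.zeros((3,3));b=np.zeros(3)
    for o,v in rs:
        v=v/np.linalg.norm(v);P=np.eye(3)-np.outer(v,v);A+=P;b+=P@o
    return np.linalg.solve(A,b)
E
python3 - <<'E'
from h import *
print(manip.observe())
for n in ['scene','side','wrist']:
    s,im=snap(n,n+'0.png'); c=cam(s,im); print(n,-c[2].T@c[3],c[2][2])
    for q in ['door_hinge','handle_grip','chamber','guide_mouth','stand','probe','probe_head','tape','beaker','jar']:
        print(q,[(np.round(r['uv']).tolist(),round(r['confidence'],2)) for r in manip.find_in(n,q)][:5])
E
```

```text
pics
{'time_s': 0.0, 'joints': array([-1.20601311e+00,  2.41450546e-01,  3.72609220e-03,  1.33519615e+00,
       -5.51746742e-06,  1.57080787e+00]), 'qd': array([-1.34626876e-03,  5.93319110e-04, -1.07704626e-03,  4.09654296e-04,
        5.62509422e-04, -5.26899533e-05]), 'joint_torque': array([ 9.50412104e-04, -3.72319150e+01,  2.52408278e+01,  1.70213613e-02,
        3.44209661e-05,  8.42666736e-06]), 'position': array([ 0.17827925, -0.46685604,  0.40379452]), 'eef_rot': array([-6.00084056e-04,  8.23630521e-01, -5.67125768e-01, -8.76381503e-04]), 'force': array([ 0.17007129, -0.09731846, -0.18260822]), 'ft_torque': array([0.0167035 , 0.01890094, 0.05662457]), 'grip_width': 0.08570864288556054}
scene [1.22029976 0.23258074 1.09844468] [-0.53163866 -0.27943492 -0.79954766]
door_hinge [([347.0, 259.0], 0.97)]
handle_grip [([344.0, 255.0], 0.82), ([334.0, 286.0], 0.35)]
chamber [([336.0, 286.0], 0.82)]
guide_mouth [([336.0, 281.0], 0.84)]
stand [([237.0, 197.0], 0.59), ([231.0, 155.0], 0.47)]
probe [([205.0, 164.0], 0.7), ([274.0, 130.0], 0.7), ([175.0, 221.0], 0.62), ([235.0, 155.0], 
[... 255 characters left out ...]
387  0.94590649] [ 0.1043719   0.79698337 -0.59491513]
door_hinge [([292.0, 192.0], 0.98)]
handle_grip [([291.0, 189.0], 0.79)]
chamber [([314.0, 204.0], 0.56)]
guide_mouth [([313.0, 200.0], 0.83)]
stand [([277.0, 292.0], 0.65)]
probe [([278.0, 250.0], 0.75), ([281.0, 295.0], 0.72), ([234.0, 213.0], 0.63)]
probe_head [([232.0, 216.0], 0.89), ([278.0, 247.0], 0.77), ([282.0, 294.0], 0.58)]
tape [([332.0, 264.0], 0.76)]
beaker [([344.0, 306.0], 0.77)]
jar [([232.0, 339.0], 0.95), ([280.0, 250.0], 0.19)]
wrist [ 0.25279012 -0.43746159  0.37466031] [-0.2866784  -0.10857466 -0.95185453]
door_hinge []
handle_grip []
chamber []
guide_mouth []
stand []
probe []
probe_head []
tape []
beaker []
jar []
```

View pics/scene0.png

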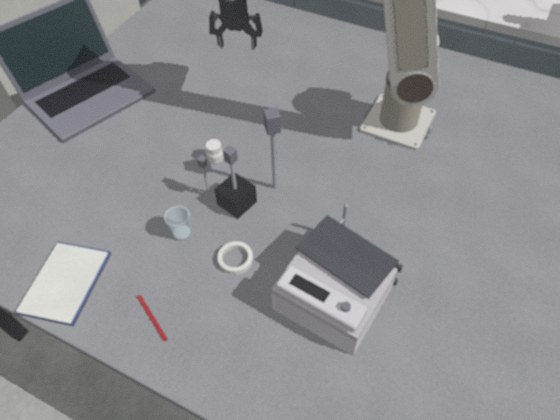

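View pics/side0.png

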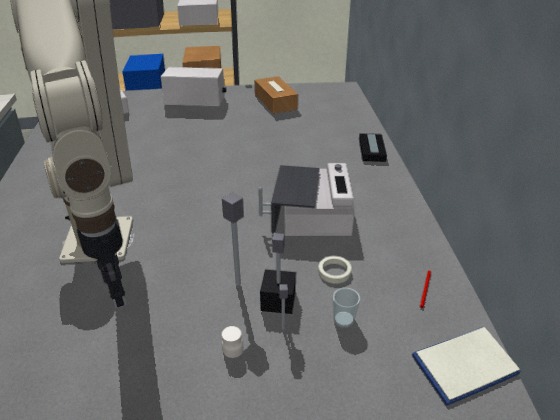

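View pics/wrist0.png

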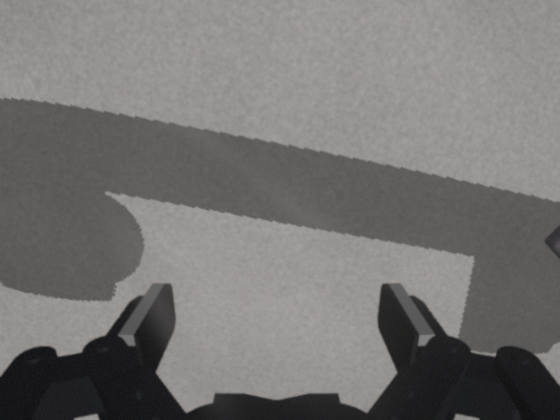

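The scene shows three probes. The large one is at (272,122) and the small one at (204,162), both standing outside the stand. The third, at (231,155), is in the black stand and looks middle-sized. I'll check that in enlarged crops.

```bash
python3 - <<'E'
import cv2
a=cv2.imread('pics/scene0.png');b=cv2.imread('pics/side0.png')
cv2.imwrite('pics/c1.png',cv2.resize(a[95:245,140:300],None,fx=4,fy=4,interpolation=cv2.INTER_CUBIC)[:600])
cv2.imwrite('pics/c2.png',cv2.resize(a[195:355,265:415],None,fx=3.75,fy=3.75,interpolation=cv2.INTER_CUBIC))
cv2.imwrite('pics/c3.png',cv2.resize(b[150:350,210:370],None,fx=3,fy=3,interpolation=cv2.INTER_CUBIC))
E
```

```text
(no output)
```

View pics/c1.png

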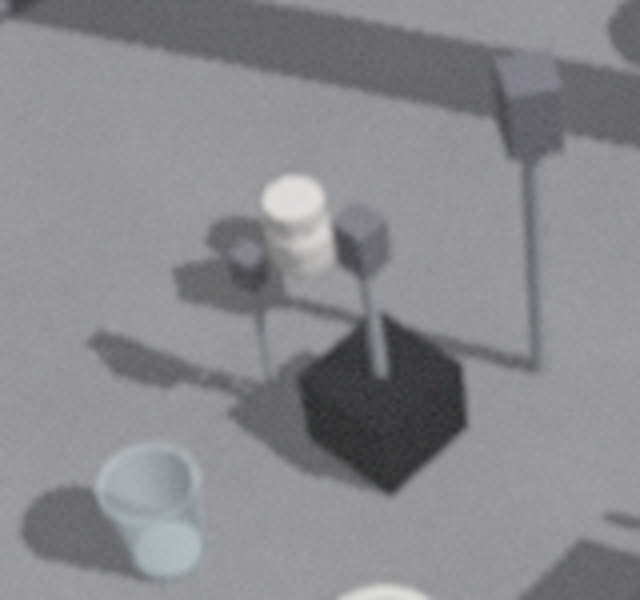

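View pics/c2.png

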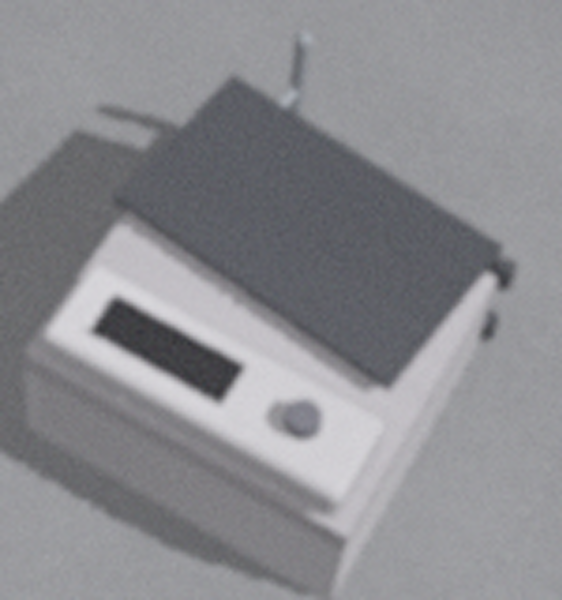

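View pics/c3.png

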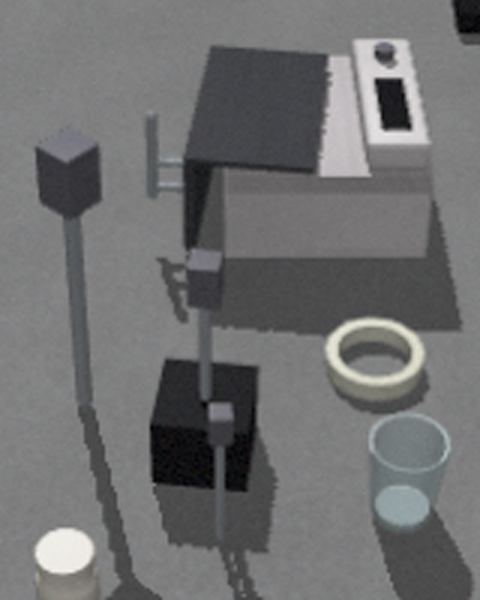

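Both views confirm it: the middle probe is the one in the stand, with its head at scene (231,155) and side (278,250). Next I'll fit the poses.

```bash
python3 - <<'E'
from h import *
from scipy.optimize import least_squares
s,i1=snap('scene');c1=cam(s,i1);s,i2=snap('side');c2=cam(s,i2)
P=lambda L,x0,y0,k:[(x0+a/k,y0+b/k) for a,b in L]
sc=P([(233,77),(500,248),(388,388),(115,203),(305,36)],265,195,3.75)
sd=P([(187,160),(210,46),(328,53),(318,170),(152,112)],210,150,3)
M=np.array([[-.006,-.21,-.002],[-.006,0,-.002],[.12,0,-.002],[.12,-.21,-.002],[-.041,-.18,.027]])
def W(p): 
    a=p[2];R=np.array([[np.cos(a),-np.sin(a),0],[np.sin(a),np.cos(a),0],[0,0,1]]);return M@R.T+[p[0],p[1],.118]
f=lambda p:np.r_[(proj(c1,W(p))-sc).ravel(),(proj(c2,W(p))-sd).ravel()]
r=least_squares(f,[.45,.15,0]);print('hinge,yaw',r.x,np.round(f(r.x),1))
a=r.x[2];R=np.array([[np.cos(a),-np.sin(a)],[np.sin(a),np.cos(a)]]);print('handle',r.x[:2]+R@[-.041,-.18])
# chamber corners: scene/side
for L in [((298,345,'rear right bottom'))]:pass
sb=P([(28,350),(330,598)],265,195,3.75)
db=P([(430,257),(228,255)],210,150,3)
print('side: right bottom rear, front',[onz(c2,u,0) for u in db]);
# deck strip right edge: side pts z=.1
for n,u in [('side deck right-front of head',P([(368,176)],210,150,3)[0])]: print(n,onz(c2,u,.1))
# probe head top, stand
def T(u,v):
    X=tri([ray(c1,u),ray(c2,v)]);return np.round(X,4),np.round(proj(c1,X)-u,1),np.round(proj(c2,X)-v,1)
u=(140+360/4,95+225/4)
print('head centre',T(P([(361,242)],140,95,4)[0],P([(205,280)],210,150,3)[0]))
for n,z,u in [('head',.195,P([(361,242)],140,95,4)[0]),('hole',.07,P([(380,376)],140,95,4)[0])]:print(n,onz(c1,u,z))
print('head side',onz(c2,P([(205,280)],210,150,3)[0],.195),'hole',onz(c2,P([(206,398)],210,150,3)[0],.07))
print('standtop side',[onz(c2,u,.07).round(3) for u in P([(167,360),(259,367),(250,433),(153,425)],210,150,3)])
print('standtop scene',[onz(c1,u,.07).round(3) for u in P([(385,315),(465,365),(388,445),(300,380)],140,95,4)])
print('big',T(P([(530,110)],140,95,4)[0],P([(68,172)],210,150,3)[0]),'small',T(P([(248,265)],140,95,4)[0],P([(221,424)],210,150,3)[0]))
for q,z in [('jar',.03),('beaker',.04),('tape',.01)]:
  print(q,[onz(c,manip.find_in(n,q)[0]['uv'],z).round(3) for n,c in (('scene',c1),('side',c2))])
E
```

```text
hinge,yaw [ 0.57616861  0.18208647 -0.21818374] [-0.7 -0.8  1.1 -0.6  0.5  0.2 -1.2 -1.3 -0.8  0.3 -0.5 -1.   0.7 -0.9
  0.7 -0.6 -0.1 -1.2  0.4 -0.1]
handle [0.49717841 0.01522861]
side: right bottom rear, front [array([ 0.76577465, -0.05461313,  0.        ]), array([ 0.56524909, -0.03115432,  0.        ])]
side deck right-front of head [ 0.69754859 -0.04746253  0.1       ]
head centre (array([ 0.5176, -0.2943,  0.1927]), array([[-0.,  0.]]), array([[-0., -0.]]))
head [ 0.5193001  -0.29296815  0.195     ]
hole [ 0.52355689 -0.29018117  0.07      ]
head side [ 0.51734982 -0.29710003  0.195     ] hole [ 0.51754935 -0.29997507  0.07      ]
standtop side [array([ 0.489, -0.251,  0.07 ]), array([ 0.566, -0.268,  0.07 ]), array([ 0.549, -0.343,  0.07 ]), array([ 0.472, -0.327,  0.07 ])]
standtop scene [array([ 0.475, -0.315,  0.07 ]), array([ 0.489, -0.243,  0.07 ]), array([ 0.572, -0.255,  0.07 ]), array([ 0.551, -0.337,  0.07 ])]
big (array([ 0.4175, -0.2239,  0.2514]), array([[ 0.4, -0.4]]), array([[0.5, 0.4]])) small (array([ 0.5203, -0.388 ,  0.1291]), array([[-0.1,  0.1]]), array([[-0.1, -0.1]]))
jar [array([ 0.392, -0.446,  0.03 ]), array([ 0.395, -0.433,  0.03 ])]
beaker [array([ 0.674, -0.378,  0.04 ]), array([ 0.675, -0.378,  0.04 ])]
tape [array([ 0.66, -0.23,  0.01]), array([ 0.678, -0.188,  0.01 ])]
```

```bash
cat > go.py <<'E'
# python3 go.py x y z [yawdeg] : prints tool-frame fractions needed from the present pose
import sys
from h import *
s=manip.observe();q=s['eef_rot'];R=Ro.from_quat([q[1],q[2],q[3],q[0]]).as_matrix()
p=np.array(s['position']);yaw=np.degrees(np.arctan2(R[1,0],R[0,0]))
print('t',round(s['time_s'],2),'pos',p.round(4),'yaw',yaw.round(2),'tilt',np.degrees(np.arccos(-R[2,2])).round(2),'F',np.array(s['force']).round(1),'w',round(s['grip_width'],4),'q',np.array(s['joints']).round(2))
a=[float(v) for v in sys.argv[1:]]
if len(a)>=3:
    d=np.array(a[:3])-p; f=R.T@d/.5; print('total frac',f.round(4),'rows min',round(np.linalg.norm(d)/.0625,1))
if len(a)>3:
    t=(yaw-a[3]+180)%360-180; print('turn frac total',round(t/90,4),'rows min',round(abs(t)/10.7,1))
E
python3 -m pendant '[[40,-0.0855,-0.07,0,0],[40,-0.0855,-0.07,0,0],[40,-0.0855,-0.07,0,0],[40,-0.0855,-0.07,0,0],[40,-0.0855,-0.07,0,0],[40,-0.0855,-0.07,0,0],[40,-0.0855,-0.07,0,0],[40,0,0,0,0]]' 40; python3 go.py .35 -.03 .4 77.5
```

```text
time_s: 3.05
position: [0.3042, -0.0906, 0.405]
eef_rot: [-0.001, 0.824, -0.567, 0.004]
force: [0.1, -0.2, -0.5]
grip_width: 0.04
t 3.05 pos [ 0.3042 -0.0906  0.405 ] yaw -69.12 tilt 0.44 F [ 0.1 -0.2 -0.5] w 0.04 q [-0.29 -0.13 -0.39  1.3   0.    2.49]
total frac [-0.0806 -0.1287  0.0104] rows min 1.2
turn frac total -1.6291 rows min 13.7
```

```bash
python3 -m pendant '[[40,0,0,0,-0.118],[40,0,0,0,-0.118],[40,0,0,0,-0.118],[40,0,0,0,-0.118],[40,0,0,0,-0.118],[40,0,0,0,-0.118],[40,0,0,0,-0.118],[40,0,0,0,-0.118]]' >/dev/null;  python3 -m pendant '[[40,0,0,0,-0.118],[40,0,0,0,-0.118],[40,0,0,0,-0.118],[40,0,0,0,-0.118],[40,0,0,0,-0.118],[40,0,0,0,-0.095],[40,0,0,0,0]]'>/dev/null; python3 go.py .36 -.02 .4 77.5
python3 - <<'E'
from h import *
s,im=snap('wrist','w1.png');c=cam(s,im);
print('handle top expected',proj(c,[.497,.015,.145]),proj(c,[.497,.015,.118]))
for q in ['handle_grip','door_hinge']:print(q,manip.find_in('wrist',q))
E
```

```text
t 4.92 pos [ 0.3002 -0.104   0.406 ] yaw 78.7 tilt 0.7 F [0.6 0.5 0.3] w 0.0399 q [-0.33 -0.13 -0.39  1.3  -0.01 -0.13]
total frac [0.1883 0.0842 0.0112] rows min 1.7
turn frac total 0.0134 rows min 0.1
handle top expected [[455.52769279 404.11081664]] [[443.15172575 381.8650327 ]]
handle_grip [{'uv': [525.9, 368.1], 'confidence': 0.93}]
door_hinge [{'uv': [527.8, 361.8], 'confidence': 0.62}, {'uv': [151.0, 415.6], 'confidence': 0.31}]
```

View pics/w1.png

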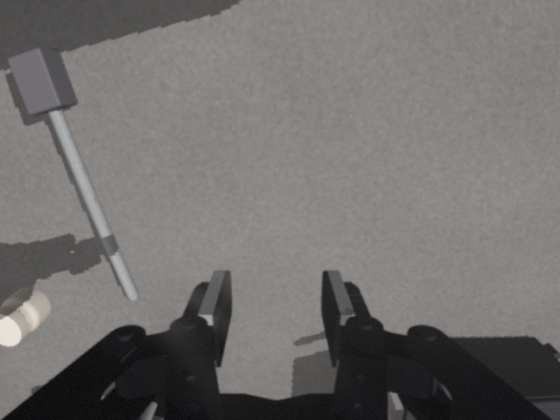

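The wrist picture shows the tall probe at the left (40,85). The chamber's dark roof is at the lower right (480,365), and the gripper hides the handle. I'll move above the handle.

```bash
python3 go.py .497 .015 .36 77.5
```

```text
t 5.08 pos [ 0.3004 -0.1036  0.406 ] yaw 78.73 tilt 0.69 F [ 1.  -0.5  0.8] w 0.0401 q [-0.33 -0.13 -0.39  1.3  -0.01 -0.13]
total frac [0.3102 0.3385 0.0926] rows min 3.7
turn frac total 0.0137 rows min 0.1
```

```bash
python3 -m pendant '[[40,0.062,0.068,0,0.014],[40,0.062,0.068,0.02,0],[40,0.062,0.068,0.02,0],[40,0.062,0.068,0.02,0],[40,0.062,0.068,0.02,0],[40,0,0,0,0],[40,0,0,0,0]]'>/dev/null; python3 go.py .497 .015 .36 77.5
python3 - <<'E'
from h import *
s,im=snap('wrist','w2.png');c=cam(s,im);
print('handle top expected',proj(c,[.497,.015,.145]),proj(c,[.497,.015,.118]))
E
```

```text
t 5.95 pos [0.5067 0.0118 0.3646] yaw 76.57 tilt 0.84 F [-0.4 -0.  -0.5] w 0.0401 q [ 0.03  0.27 -0.06  1.23 -0.01  0.26]
total frac [ 0.0018 -0.0204  0.0091] rows min 0.2
turn frac total -0.0103 rows min 0.1
handle top expected [[278.47772203 225.30676071]] [[278.58935395 210.79397677]]
```

View pics/w2.png

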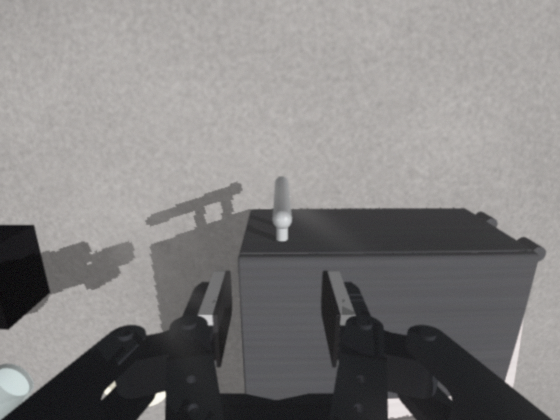

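The handle bar's top shows at (282,218), against a predicted (278,225). The roof's front edge is at row 252 and parallel to the jaws. I'll refine the handle position.

```bash
python3 - <<'E'
from h import *
s,im=snap('wrist');c=cam(s,im)
print(onz(c,(282,218),.145),'roof edge',onz(c,(242,253),.116),onz(c,(536,250),.116))
a=onz(c,(242,253),.116);b=onz(c,(536,250),.116);print(np.degrees(np.arctan2(*(b-a)[[1,0]])),np.linalg.norm(b-a))
E
python3 go.py .503 .017 .273 77.5
```

```text
[0.4932937  0.01780258 0.145     ] roof edge [ 0.52066635 -0.01573674  0.116     ] [0.56643087 0.18194974 0.116     ]
76.96560925496915 0.20291460217816956
t 6.05 pos [0.5063 0.0115 0.3651] yaw 76.55 tilt 0.87 F [0.2 0.3 0.4] w 0.04 q [ 0.03  0.27 -0.06  1.23 -0.01  0.26]
total frac [ 0.011  -0.0112  0.184 ] rows min 1.5
turn frac total -0.0106 rows min 0.1
```

```bash
sed -i 's/^p=np.array(s\[.position.\]);/p=np.array(s["position"])+R[:,2]*.155;print("zax",R[:,2].round(4));/' go.py; python3 go.py .495 .0165 .118 77
```

```text
zax [ 0.0092 -0.0121 -0.9999]
t 6.05 pos [0.5077 0.0096 0.2101] yaw 76.55 tilt 0.87 F [0.2 0.3 0.4] w 0.04 q [ 0.03  0.27 -0.06  1.23 -0.01  0.26]
total frac [ 0.0093 -0.0302  0.1838] rows min 1.5
turn frac total -0.005 rows min 0.0
```

First I'll correct laterally, then descend.

```bash
python3 -m pendant '[[40,0.0093,-0.0302,0,-0.005],[40,0,0,0,0],[40,0,0,0.04,0],[40,0,0,0.04,0],[40,0,0,0,0]]'>/dev/null; python3 go.py .495 .0165 .118 77; python3 - <<'E'
from h import *
s,im=snap('wrist','w3.png')
E
```

```text
zax [ 0.015  -0.0121 -0.9998]
t 6.67 pos [0.4918 0.0162 0.1726] yaw 76.85 tilt 1.11 F [ 0.  -0.7  0.3] w 0.0399 q [ 0.04  0.26 -0.17  1.12 -0.01  0.27]
total frac [0.0029 0.0042 0.1092] rows min 0.9
turn frac total -0.0016 rows min 0.0
```

View pics/w3.png

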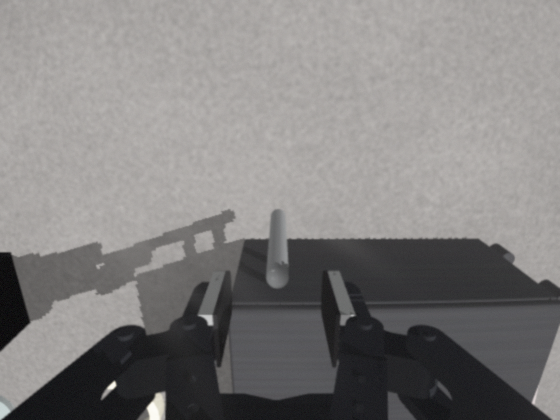

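The bar's top is at (278,276), midway between the pads at 228 and 330. Descending, then closing.

```bash
python3 -m pendant '[[40,0.002,0.003,0.04,0],[40,0,0.001,0.035,0],[40,0,0,0.03,0],[40,0,0,0,0]]'>/dev/null; python3 go.py .495 .0165 .118 77;python3 -m pendant '[[5,0,0,0,0],[5,0,0,0,0],[5,0,0,0,0],[5,0,0,0,0]]' 40; python3 go.py;python3 - <<'E'
from h import *
s,im=snap('wrist','w4.png')
E
```

```text
zax [ 0.0258 -0.0119 -0.9996]
t 7.22 pos [0.4987 0.016  0.1246] yaw 76.82 tilt 1.63 F [-0.4  0.2  0.5] w 0.0402 q [ 0.04  0.31 -0.24  0.99 -0.01  0.27]
total frac [-0.0007 -0.0078  0.0129] rows min 0.1
turn frac total -0.002 rows min 0.0
time_s: 7.72
position: [0.4947, 0.017, 0.2807]
eef_rot: [0.014, 0.784, 0.621, 0.006]
force: [0.3, -0.6, -2.6]
grip_width: 0.0098
zax [ 0.0264 -0.0143 -0.9996]
t 7.72 pos [0.4988 0.0148 0.1257] yaw 76.74 tilt 1.72 F [ 0.3 -0.6 -2.6] w 0.0098 q [ 0.04  0.31 -0.24  0.99 -0.02  0.27]
```

View pics/w4.png

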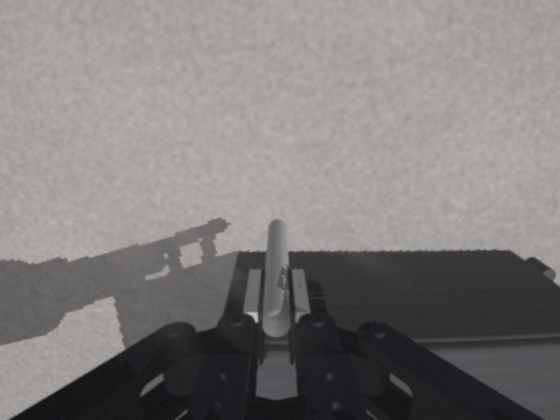

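The bar is pinched at a width of about 10 mm. Now I'll swing the door along its arc, turning the gripper with it.

```bash
cat > arc.py <<'E'
# handle angle about hinge and radius, rows per 7deg step correction
from h import *
s=manip.observe();q=s['eef_rot'];R=Ro.from_quat([q[1],q[2],q[3],q[0]]).as_matrix()
p=np.array(s['position'])+R[:,2]*.155
H=np.array([.576,.182]);v=p[:2]-H;yaw=np.arctan2(R[1,0],R[0,0])
dy=np.degrees(np.arctan2(v[1],v[0]))+102.83
dy=(dy+180)%360-180
print('t',s['time_s'],'p',p.round(4),'r',np.hypot(*v).round(4),'door yaw',dy.round(1),'tool yaw-90',(np.degrees(yaw)-90).round(1),'F',np.array(s['force']).round(1),'w',s['grip_width'],'tilt',R[:2,2].round(3))
for n in (4,):
  for st in (28,):
    a=np.radians(dy-st-102.83);tg=H+.1846*np.array([np.cos(a),np.sin(a)])
    print('to -28deg: frac total',(R.T@np.r_[tg-p[:2],.123-p[2]]/.5).round(4),'dist',np.linalg.norm(tg-p[:2]))
E
python3 -m pendant '[[5,0.0127,-0.0433,0,0.0778],[5,0.0127,-0.0433,0,0.0778],[5,0.0127,-0.0433,0,0.0778],[5,0.0127,-0.0433,0,0.0778],[5,0,0,0,0]]' 40; python3 arc.py
```

```text
time_s: 8.4
position: [0.4241, 0.0742, 0.2807]
eef_rot: [0.015, 0.914, 0.405, 0.008]
force: [2.1, 1.7, -6.8]
grip_width: 0.0101
t 8.4 p [0.4282 0.0709 0.1258] r 0.1849 door yaw -40.2 tool yaw-90 -42.2 F [ 2.1  1.7 -6.8] w 0.010071711913548042 tilt [ 0.027 -0.021]
to -28deg: frac total [ 0.0757 -0.1621  0.0002] dist 0.08939021472078974
```

Going well. Next set, aiming for 28° more.

```bash
python3 -m pendant '[[5,0.0127,-0.0433,0,0.0778],[5,0.0127,-0.0433,0,0.0778],[5,0.0127,-0.0433,0,0.0778],[5,0.0127,-0.0433,0,0.0778],[5,0,0,0,0]]' 40; python3 arc.py
```

```text
time_s: 9.02
position: [0.39, 0.1574, 0.2807]
eef_rot: [0.015, 0.986, 0.168, 0.007]
force: [1.0, 1.5, -5.7]
grip_width: 0.0099
t 9.025 p [0.393  0.1533 0.1257] r 0.1852 door yaw -68.2 tool yaw-90 -70.7 F [ 1.   1.5 -5.7] w 0.00985423961014432 tilt [ 0.02  -0.027]
to -28deg: frac total [ 0.075  -0.1625  0.0011] dist 0.08947433340164669
```

```bash
python3 -m pendant '[[5,0.0137,-0.046,0,0.083],[5,0.0137,-0.046,0,0.083],[5,0.0137,-0.046,0,0.083],[5,0.0137,-0.046,0,0.083],[5,0,0,0,0]]' 40; python3 arc.py
python3 - <<'E'
from h import *
snap('scene','s2.png');snap('side','d2.png')
E
```

```text
time_s: 9.65
position: [0.4024, 0.2526, 0.2806]
eef_rot: [0.011, 0.995, -0.095, 0.004]
force: [-0.8, 1.1, -1.3]
grip_width: 0.0101
t 9.65 p [0.4034 0.2491 0.1257] r 0.1852 door yaw -98.4 tool yaw-90 -100.9 F [-0.8  1.1 -1.3] w 0.010072053079223778 tilt [ 0.007 -0.023]
to -28deg: frac total [ 0.0746 -0.1627  0.0028] dist 0.08945480211157483
```

View pics/s2.png

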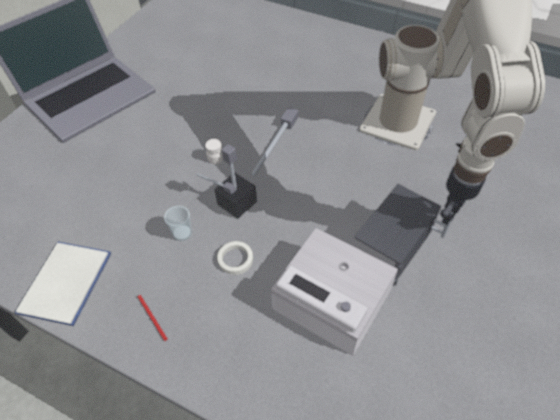

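View pics/d2.png

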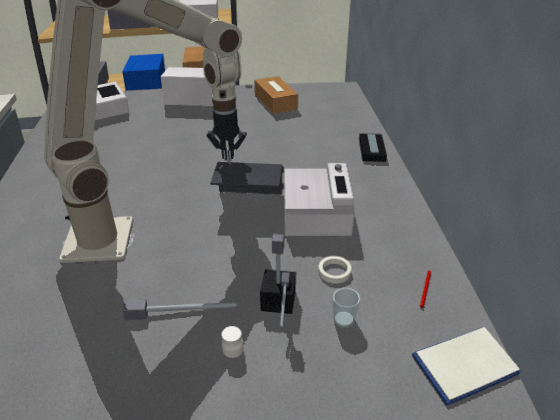

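The door is open about 90° and the guide hole is visible, at scene (343,266) and side (305,187). The two loose probes have toppled. The large one now lies at side (135–235,308), and the small one seems to lean on the stand near side (285,280). My path stayed more than 0.12 m from both, so I'll look closer.

```bash
python3 - <<'E'
import cv2
a=cv2.imread('pics/s2.png');b=cv2.imread('pics/d2.png')
cv2.imwrite('pics/e1.png',cv2.resize(a[100:230,180:310],None,fx=4.5,fy=4.5,interpolation=cv2.INTER_CUBIC))
cv2.imwrite('pics/e2.png',cv2.resize(b[220:345,230:330],None,fx=4.5,fy=4.5,interpolation=cv2.INTER_CUBIC))
cv2.imwrite('pics/e3.png',cv2.resize(a[175:355,265:465],None,fx=3.3,fy=3.3,interpolation=cv2.INTER_CUBIC))
E
```

```text
(no output)
```

View pics/e1.png

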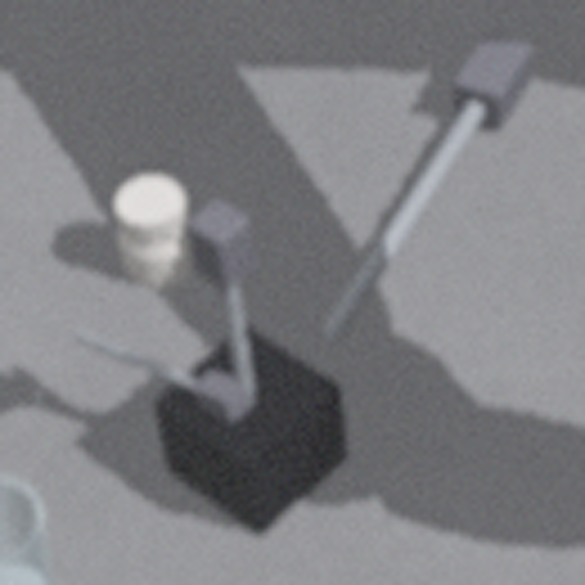

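View pics/e2.png

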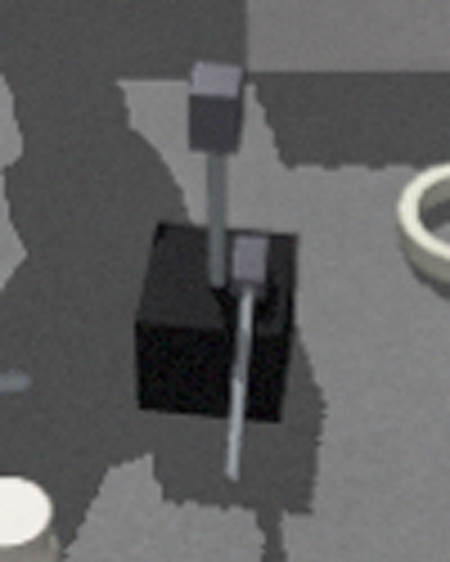

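View pics/e3.png

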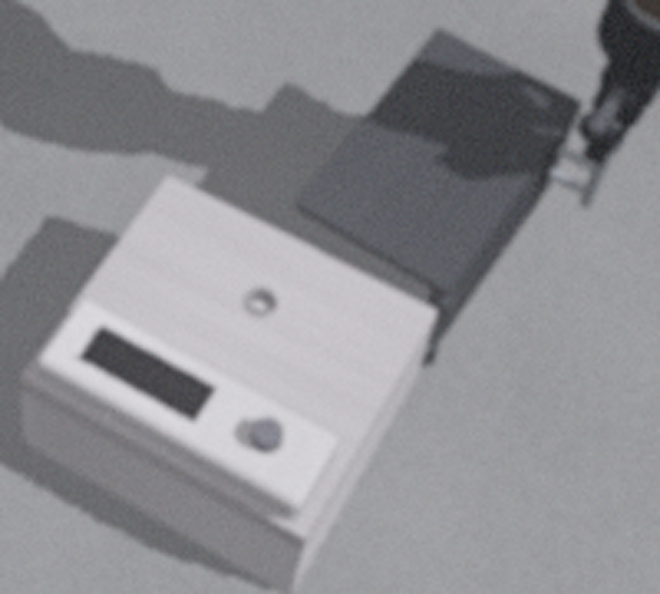

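The middle probe still stands in the stand, with its head at side (278,243) and scene (229,152). The small one's head rests on the stand top beside the rod, at side (285,278). Neither blocks a straight lift. I'll localise the hole, release the handle and retreat upward.

```bash
python3 -m pendant '[[28,0,0,0,0],[28,0,0,0,0],[28,0,0,-0.04,0],[28,0,0,-0.06,0],[28,0,0,-0.1,0],[28,0,0,-0.1,0],[28,0,0,0,0]]' >/dev/null; python3 go.py .518 -.294 .275 77.5; python3 - <<'E'
from h import *
s,i1=snap('scene','s3.png');c1=cam(s,i1);s,i2=snap('side','d3.png');c2=cam(s,i2)
a=(265+260/3.3,175+301/3.3);b=(305,187)
print('hole',onz(c1,a,.1),onz(c2,b,.1))
P=lambda x,y:(265+x/3.3,175+y/3.3)
L=onz(c1,P(437,308),.1);Rr=onz(c1,P(172,180),.1);print('deck front corners',L,Rr,np.linalg.norm(L-Rr),'yaw',np.degrees(np.arctan2(*(L-Rr)[[1,0]]))-90)
for q in ['guide_mouth']:
  for n,c in (('scene',c1),('side',c2)):
    for r in manip.find_in(n,q)[:2]: print(n,r,onz(c,r['uv'],.1))
b=cv2.imread('pics/d3.png');cv2.imwrite('pics/e4.png',cv2.resize(b[130:250,200:370],None,fx=4.5,fy=4.5,interpolation=cv2.INTER_CUBIC))
E
```

```text
zax [ 0.0136 -0.0272 -0.9995]
t 10.62 pos [0.4051 0.2468 0.2806] yaw -11.22 tilt 1.74 F [ 0.3 -0.5 -1.6] w 0.0283 q [ 0.57  0.18  0.01  1.4  -0.03  2.33]
total frac [0.4316 1.0162 0.0436] rows min 8.8
turn frac total -0.9857 rows min 8.3
hole [0.63253977 0.07207407 0.1       ] [0.63370345 0.0709594  0.1       ]
deck front corners [0.58193338 0.1853662  0.1       ] [ 0.56547898 -0.02750382  0.1       ] 0.21350501371833608 yaw -4.420053070445931
scene {'uv': [354.9, 269.1], 'confidence': 0.7} [0.6281315  0.09814441 0.1       ]
scene {'uv': [231.8, 153.6], 'confidence': 0.42} [ 0.43742543 -0.3481003   0.1       ]
side {'uv': [302.7, 188.7], 'confidence': 0.93} [0.62548165 0.06242734 0.1       ]
```

View pics/e4.png

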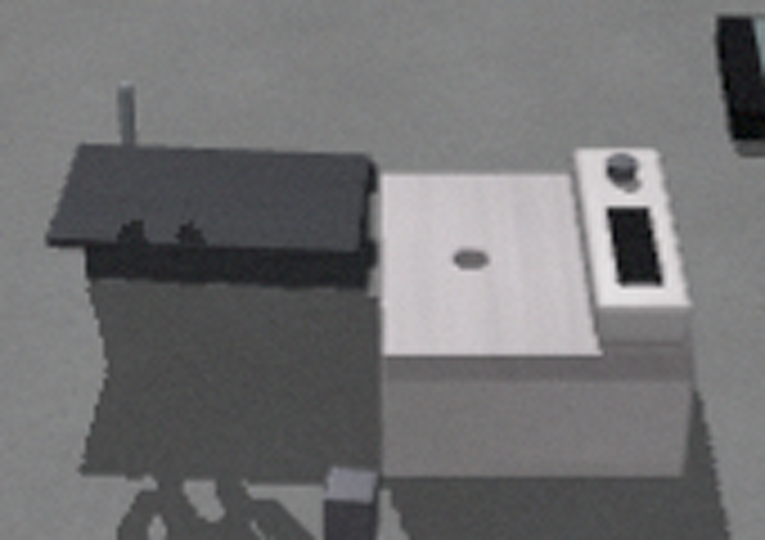

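```bash
python3 go.py .625 .08 .275 -11.2;
```

```text
zax [ 0.0032 -0.0331 -0.9994]
t 10.82 pos [0.4022 0.2453 0.2749] yaw -11.2 tilt 1.91 F [ 0.6 -0.1 -0.9] w 0.0279 q [ 0.57  0.18 -0.    1.4  -0.03  2.33]
total frac [0.5014 0.2375 0.0121] rows min 4.4
turn frac total -0.0 rows min 0.0
```

```bash
python3 -m pendant '[[60,0.07,0.034,0,0],[60,0.1,0.047,0,0],[60,0.1,0.047,0,0],[60,0.1,0.047,0,0],[60,0.07,0.034,0,0],[60,0.04,0.02,0,0],[60,0,0,0,0],[60,0,0,0,0]]'>/dev/null; python3 go.py .625 .08 .275 -11.2;python3 - <<'E'
from h import *
for k in range(3):
    s,im=snap('wrist','w5.png');c=cam(s,im)
    print(s['position'],s['eef_rot'],np.abs(s['qd']).max(),proj(c,[.632,.071,.1]))
    print(manip.find_in('wrist','guide_mouth'))
E
```

```text
zax [-0.0227 -0.0396 -0.999 ]
t 11.82 pos [0.6162 0.0797 0.2637] yaw -11.06 tilt 2.61 F [-0.1  0.3  0.9] w 0.0603 q [ 0.15  0.51  0.44  1.52 -0.04  1.91]
total frac [ 0.0168 -0.0029 -0.0231] rows min 0.2
turn frac total 0.0015 rows min 0.0
[0.61975847 0.08586948 0.41850748] [ 0.02078904  0.99510077 -0.09619804 -0.00939191] 0.012295167560805354 [[298.90041728 201.48705476]]
[{'uv': [288.4, 161.6], 'confidence': 0.85}, {'uv': [104.8, 148.7], 'confidence': 0.15}]
[0.61952359 0.08629775 0.41911366] [ 0.02073947  0.99514614 -0.09578302 -0.00892505] 0.01414571120089605 [[298.86994689 201.77410683]]
[{'uv': [288.6, 163.7], 'confidence': 0.89}]
[0.61956147 0.08653397 0.4201488 ] [ 0.02049222  0.99517667 -0.09560155 -0.00798751] 0.00897790302253586 [[298.11024916 201.91142894]]
[{'uv': [285.7, 160.9], 'confidence': 0.76}]
```

View pics/w5.png

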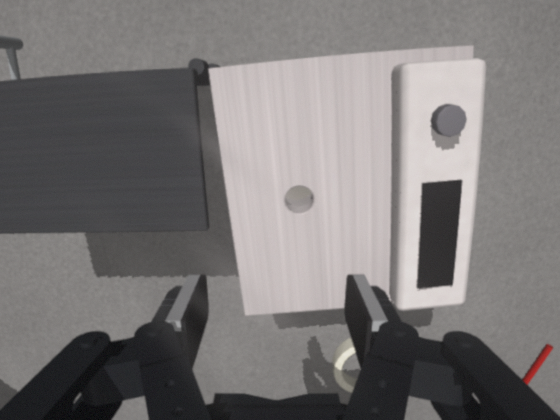

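The hole shows at (299,199), within 3 px of the prediction from the fixed cameras. I'll record it and go to the probe.

```bash
python3 - <<'E'
from h import *
s,im=snap('wrist');c=cam(s,im);print('hole',onz(c,(299,199),.1))
E
python3 go.py .518 -.275 .29 -12.5
```

```text
hole [0.63362447 0.07315673 0.1       ]
zax [-0.0187 -0.0392 -0.9991]
t 12.18 pos [0.6169 0.0803 0.2658] yaw -11.0 tilt 2.49 F [ 0.6 -0.5  0.1] w 0.0601 q [ 0.15  0.51  0.44  1.52 -0.04  1.91]
total frac [-0.0591  0.7366 -0.0169] rows min 5.9
turn frac total 0.0166 rows min 0.1
```

```bash
python3 -m pendant '[[60,-0.008,0.08,-0.015,0],[60,-0.008,0.1,-0.01,0],[60,-0.008,0.11,-0.01,0],[60,-0.008,0.11,0,0],[60,-0.008,0.11,0,0],[60,-0.008,0.1,0,0],[60,0,0.06,0,0],[60,0,0,0,0]]'>/dev/null; python3 go.py .518 -.275 .29 -12.5;python3 - <<'E'
from h import *
for k in range(2):
    s,im=snap('wrist','w6.png');c=cam(s,im)
    print(proj(c,[.518,-.295,.195]))
    print(manip.find_in('wrist','probe_head'))
E
python3 go.py .518 -.275 .29 -12.5
```

```text
zax [-0.0111 -0.0417 -0.9991]
t 13.18 pos [ 0.5289 -0.2495  0.3016] yaw -10.59 tilt 2.47 F [ 0.6 -0.4 -0.2] w 0.0598 q [-0.42  0.4   0.36  1.52 -0.04  1.34]
total frac [-0.012   0.0532  0.0256] rows min 0.5
turn frac total 0.0213 rows min 0.2
[[272.69421221 279.4848018 ]]
[{'uv': [290.7, 231.7], 'confidence': 0.8}, {'uv': [271.7, 280.7], 'confidence': 0.7}, {'uv': [58.9, 250.0], 'confidence': 0.68}, {'uv': [419.7, 252.2], 'confidence': 0.67}]
[[272.25128956 282.21347219]]
[{'uv': [270.7, 281.0], 'confidence': 0.73}, {'uv': [291.4, 235.9], 'confidence': 0.58}, {'uv': [60.1, 249.7], 'confidence': 0.58}]
zax [-0.0115 -0.041  -0.9991]
t 13.38 pos [ 0.5299 -0.2464  0.3013] yaw -10.31 tilt 2.44 F [0.7 1.2 0.3] w 0.0597 q [-0.41  0.4   0.36  1.52 -0.04  1.34]
total frac [-0.013   0.0595  0.0252] rows min 0.5
turn frac total 0.0244 rows min 0.2
```

View pics/w6.png

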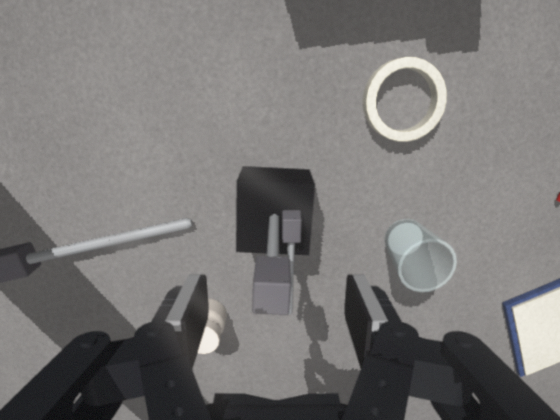

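The middle probe's head is at (272,290), its rod enters the stand at (273,222), and the small probe's head is at (291,226) on the stand. I'll enlarge to read the head's turn.

```bash
python3 - <<'E'
import cv2
a=cv2.imread('pics/w6.png')
b=cv2.resize(a[200:330,220:330],None,fx=4.6,fy=4.6,interpolation=cv2.INTER_CUBIC);b=cv2.convertScaleAbs(b,alpha=2.2,beta=-40);cv2.imwrite('pics/e6.png',b)
E
```

```text
(no output)
```

View pics/e6.png

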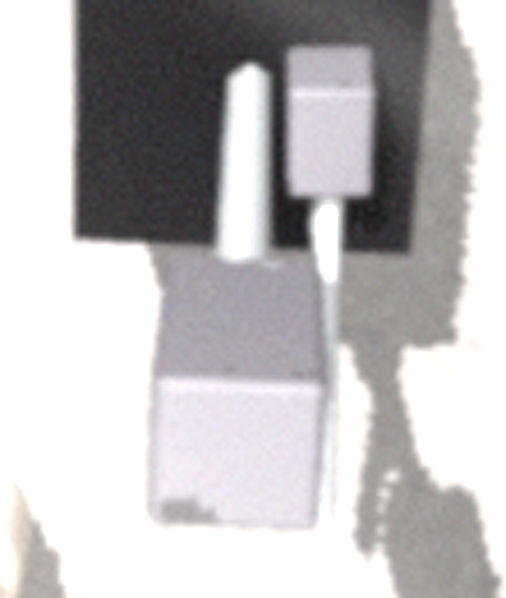

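```bash
python3 - <<'E'
from h import *
s,im=snap('wrist');c=cam(s,im)
C=[onz(c,u,.215)[:2] for u in [(254.3,282.6),(290.7,283.3),(288.5,314.1),(252.6,313.5)]]
print(np.round(C,4),np.mean(C,0)); 
for i in range(4): d=C[(i+1)%4]-C[i]; print(np.linalg.norm(d).round(4),np.degrees(np.arctan2(d[1],d[0])).round(1))
print('rod at stand top',onz(c,(273,216),.07))
m=np.mean(C,0);import os
os.system(f'python3 go.py {m[0]} {m[1]} .27 -12.5')
E
```

```text
zax [-0.0115 -0.0411 -0.9991]
t 13.43 pos [ 0.53   -0.2463  0.3013] yaw -10.28 tilt 2.44 F [0.3 0.3 0.4] w 0.0601 q [-0.41  0.4   0.36  1.52 -0.04  1.34]
total frac [-0.006   0.0972  0.0667] rows min 0.9
turn frac total 0.0247 rows min 0.2
[[ 0.509  -0.2805]
 [ 0.5328 -0.2853]
 [ 0.5272 -0.3093]
 [ 0.5029 -0.3044]] [ 0.51798528 -0.29487996]
0.0242 -11.5
0.0246 -103.0
0.0248 168.6
0.0247 75.5
rod at stand top [ 0.51862109 -0.28811262  0.07      ]
```

```bash
for k in 1 2; do python3 -m pendant '[[60,0,0,0,0],[60,0,0,0,0],[60,0,0,0,0],[60,0,0,0,0],[60,0,0,0,0],[60,0,0,0,0]]' >/dev/null; python3 - <<'E'
from h import *
s=manip.observe();q=s['eef_rot'];R=Ro.from_quat([q[1],q[2],q[3],q[0]]).as_matrix();print(s['time_s'],np.array(s['position']).round(4),R[:,2].round(4),np.array(s['joints']).round(4),np.array(s['qd']).round(3))
E
done
```

```text
14.175 [ 0.5327 -0.2373  0.456 ] [-0.0117 -0.0407 -0.9991] [-0.4097  0.3964  0.3545  1.5234 -0.042   1.3359] [-0.001 -0.002  0.002 -0.001 -0.002 -0.   ]
14.925 [ 0.5326 -0.2375  0.456 ] [-0.0117 -0.0407 -0.9991] [-0.4101  0.3964  0.3545  1.5234 -0.042   1.3359] [ 0.001  0.002  0.001 -0.001 -0.001 -0.   ]
```

Tilt holds steady at rest. It is almost purely about the jaw axis, so flat pads can still grip the upright head. Centring above it now.

```bash
python3 go.py .518 -.295 .27 -12; python3 -m pendant '[[60,-0.003,0.045,0.015,0.02],[60,-0.002,0.04,0.015,0],[60,0,0.01,0.01,0],[60,0,0,0,0],[60,0,0,0,0]]'>/dev/null; python3 go.py .518 -.295 .27 -12; python3 - <<'E'
from h import *
s,im=snap('wrist','w7.png');c=cam(s,im);d=.013
a=np.radians(-12);
print(proj(c,[[.518+np.cos(a)*x-np.sin(a)*y,-.295+np.sin(a)*x+np.cos(a)*y,.215] for x,y in((-d,d),(d,d),(d,-d),(-d,-d))]).round(1).tolist())
E
```

```text
zax [-0.0117 -0.0407 -0.9991]
t 14.93 pos [ 0.5308 -0.2438  0.3011] yaw -10.05 tilt 2.43 F [-0.4  0.8  0.5] w 0.0598 q [-0.41  0.4   0.35  1.52 -0.04  1.34]
total frac [-0.007   0.1025  0.0666] rows min 1.0
turn frac total 0.0216 rows min 0.2
zax [-0.0113 -0.0397 -0.9991]
t 15.55 pos [ 0.5189 -0.2918  0.2824] yaw -11.8 tilt 2.36 F [-0.3  0.  -0.5] w 0.0601 q [-0.49  0.42  0.34  1.48 -0.04  1.28]
total frac [-0.0004  0.0057  0.0251] rows min 0.2
turn frac total 0.0022 rows min 0.0
[[252.4, 227.8], [298.2, 227.9], [297.1, 268.5], [253.4, 268.4]]
```

View pics/w7.png

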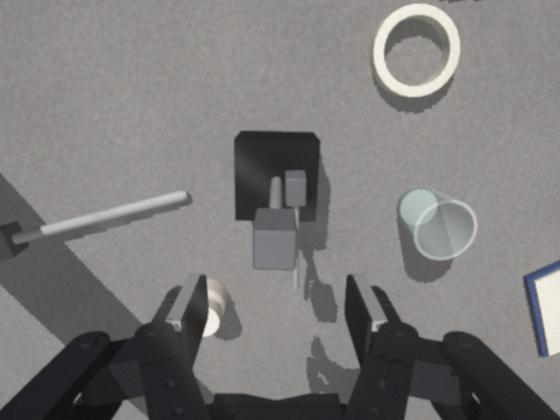

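The prediction fits the head's top face at (253–297, 228–269), centred between the pads. Descending.

```bash
python3 go.py .518 -.295 .197 -12; python3 -m pendant '[[60,0,0.001,0.04,0],[60,0,0,0.045,0],[60,0,0,0.04,0],[60,0,0,0.03,0],[60,0,0,0,0],[60,0,0,0,0]]'>/dev/null; python3 go.py .518 -.295 .197 -12;  python3 - <<'E'
from h import *
s,im=snap('wrist','w8.png')
E
```

```text
zax [-0.0113 -0.0398 -0.9991]
t 15.6 pos [ 0.5189 -0.2917  0.2824] yaw -11.79 tilt 2.37 F [-0.5  1.1 -0.8] w 0.0596 q [-0.49  0.42  0.34  1.48 -0.04  1.28]
total frac [ 0.     -0.0002  0.171 ] rows min 1.4
turn frac total 0.0023 rows min 0.0
zax [-0.0056 -0.0419 -0.9991]
t 16.35 pos [ 0.5207 -0.2934  0.206 ] yaw -11.54 tilt 2.43 F [ 0.6 -0.1 -0.6] w 0.0599 q [-0.49  0.44  0.18  1.29 -0.04  1.28]
total frac [-0.0046  0.0033  0.0181] rows min 0.2
turn frac total 0.0052 rows min 0.0
```

View pics/w8.png

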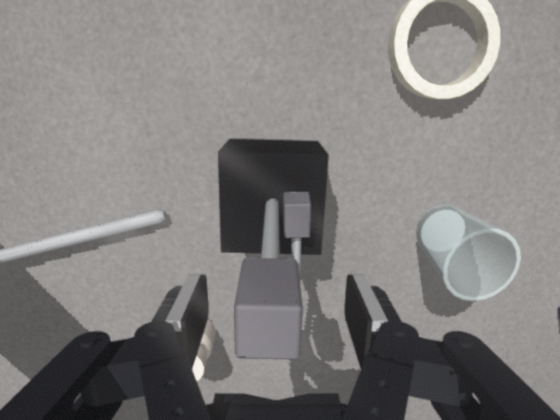

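The head's centre is at column 268 and the pads' middle at 276, about 2–3 mm off. Correcting before closing.

```bash
python3 -m pendant '[[60,-0.0052,0.0033,0.016,0.003],[60,0,0,0,0],[60,0,0,0,0]]'>/dev/null; python3 go.py .518 -.295 .197 -12;  python3 -m pendant '[[35,0,0,0,0],[35,0,0,0,0],[35,0,0,0,0],[35,0,0,0,0]]'>/dev/null;python3 go.py .518 -.295 .197 -12;  python3 - <<'E'
from h import *
s,im=snap('wrist','w9.png')
E
```

```text
zax [-0.0033 -0.0432 -0.9991]
t 16.77 pos [ 0.5181 -0.2954  0.199 ] yaw -11.83 tilt 2.48 F [ 0.6  0.1 -0.3] w 0.0601 q [-0.5   0.44  0.16  1.27 -0.04  1.28]
total frac [-0.0004 -0.0009  0.004 ] rows min 0.0
turn frac total 0.0019 rows min 0.0
zax [-0.0026 -0.0435 -0.999 ]
t 17.27 pos [ 0.5183 -0.2955  0.1994] yaw -11.84 tilt 2.5 F [-0.2  0.  -0.6] w 0.0349 q [-0.5   0.44  0.16  1.27 -0.04  1.28]
total frac [-0.0009 -0.0011  0.0047] rows min 0.0
turn frac total 0.0018 rows min 0.0
```

View pics/w9.png

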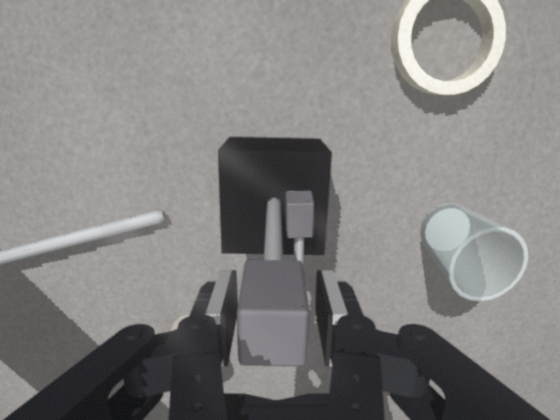

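```bash
python3 -m pendant '[[20,0,0,0,0],[20,0,0,0,0],[20,0,0,0,0],[20,0,0,0,0]]' 80;python3 go.py .518 -.295 .197 -12;  python3 - <<'E'
from h import *
s,im=snap('wrist','w10.png')
E
```

```text
time_s: 17.82
position: [0.5187, -0.2887, 0.3545]
eef_rot: [0.022, 0.994, -0.103, 0.001]
force: [-0.3, 0.4, 0.4]
grip_width: 0.0253
zax [-0.0024 -0.0432 -0.9991]
t 17.82 pos [ 0.5184 -0.2954  0.1996] yaw -11.83 tilt 2.48 F [-0.3  0.4  0.4] w 0.0253 q [-0.5   0.44  0.16  1.27 -0.04  1.28]
total frac [-0.0009 -0.0008  0.0052] rows min 0.0
turn frac total 0.0019 rows min 0.0
```

View pics/w10.png

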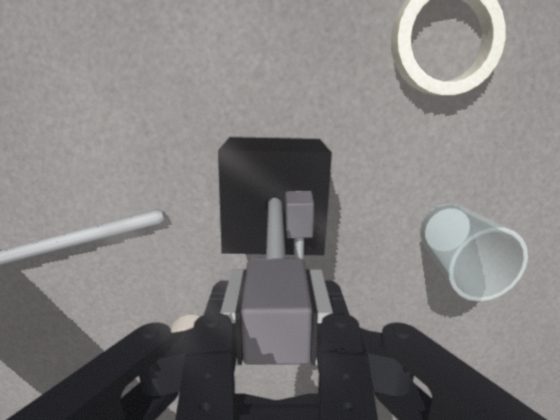

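The head is gripped at 25.3 mm wide. I'll store the tip's place in the tool frame and lift straight up.

```bash
cat > tip.py <<'E'
import sys,os
from h import *
s=manip.observe();q=s['eef_rot'];R=Ro.from_quat([q[1],q[2],q[3],q[0]]).as_matrix();p=np.array(s['position'])
if sys.argv[1]=='save':
    g=p+R[:,2]*.155
    np.savez('tip.npz',t=R.T@(np.array([g[0],-.295,.015])-p),ax=R.T@[0,0,1.])
d=np.load('tip.npz');tip=p+R@d['t'];ax=R@d['ax']
print('t',round(s['time_s'],2),'tip',tip.round(4),'axis',ax.round(4),'zax',R[:,2].round(4),'F',np.array(s['force']).round(1),'w',round(s['grip_width'],4),'yaw',np.degrees(np.arctan2(R[1,0],R[0,0])).round(1))
if len(sys.argv)>3:
    D=np.array([float(v) for v in sys.argv[1:4]])-tip; print('frac',(R.T@D/.5).round(4),'mm',(D*1000).round(1))
E
python3 tip.py save; python3 tip.py .5184 -.295 .10
```

```text
t 17.88 tip [ 0.5184 -0.295   0.015 ] axis [-0. -0.  1.] zax [-0.0024 -0.0433 -0.9991] F [-0.4  0.1 -0.3] w 0.0249 yaw -11.8
t 17.88 tip [ 0.5184 -0.295   0.015 ] axis [-0. -0.  1.] zax [-0.0024 -0.0433 -0.9991] F [-0.4  0.1 -0.3] w 0.0249 yaw -11.8
frac [ 0.0011  0.0073 -0.1698] mm [ 0.  0. 85.]
```

```bash
python3 -m pendant '[[20,0.0002,0.0009,-0.02,0],[20,0.0002,0.0009,-0.02,0],[20,0.0002,0.0009,-0.02,0],[20,0,0,0,0]]' 80;python3 tip.py .5184 -.295 .10
```

```text
time_s: 18.38
position: [0.5188, -0.2888, 0.3867]
eef_rot: [0.022, 0.994, -0.103, 0.001]
force: [-0.6, 0.3, -1.5]
grip_width: 0.0248
t 18.38 tip [ 0.5183 -0.2952  0.0472] axis [3.e-04 1.e-04 1.e+00] zax [-0.0027 -0.0434 -0.9991] F [-0.6  0.3 -1.5] w 0.0248 yaw -11.8
frac [ 0.0007  0.0041 -0.1056] mm [ 0.1  0.2 52.8]
```

```bash
python3 -m pendant '[[20,0.0002,0.001,-0.025,0],[20,0.0002,0.001,-0.03,0],[20,0.0002,0.001,-0.03,0],[20,0.0002,0.001,-0.03,0],[20,0.0002,0.001,-0.03,0],[20,0,0.001,-0.03,0],[20,0,0.001,-0.02,0],[20,0,0,0,0]]' 80;python3 tip.py .633 .072 .15
python3 - <<'E'
from h import *
snap('scene','s4.png');snap('side','d4.png');snap('wrist','w11.png')
a=cv2.imread('pics/s4.png');b=cv2.imread('pics/d4.png')
cv2.imwrite('pics/e7.png',np.hstack([cv2.resize(a[90:240,170:300],(400,460)),cv2.resize(b[150:330,220:360],(358,460))]))
E
```

```text
time_s: 19.38
position: [0.5186, -0.288, 0.4912]
eef_rot: [0.022, 0.994, -0.103, 0.002]
force: [-0.3, -0.5, -1.0]
grip_width: 0.0251
t 19.38 tip [ 0.5188 -0.2947  0.1518] axis [-0.0018  0.0012  1.    ] zax [-6.00e-04 -4.45e-02 -9.99e-01] F [-0.3 -0.5 -1. ] w 0.0251 yaw -11.8
frac [ 0.073  -0.7641 -0.0293] mm [114.2 366.7  -1.8]
```

View pics/e7.png

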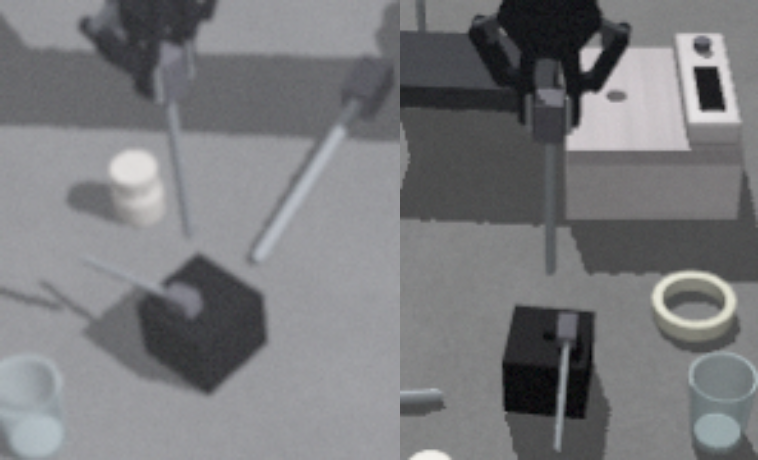

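View pics/w11.png

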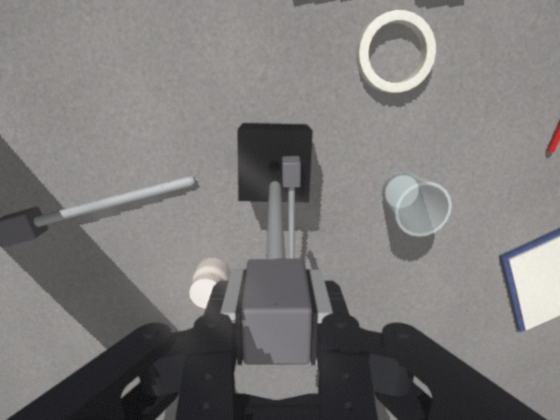

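The probe is clear of the stand and hanging upright. I'll carry it gently towards the hole.

```bash
python3 -m pendant '[[20,0.003,-0.03,0,0],[20,0.005,-0.05,0,0],[20,0.006,-0.06,0,0],[20,0.006,-0.06,0,0],[20,0.006,-0.06,0,0],[20,0.006,-0.06,0,0],[20,0.005,-0.05,0,0],[20,0.003,-0.03,0,0]]' 80;python3 tip.py .633 .072 .15
```

```text
time_s: 20.52
position: [0.5809, -0.085, 0.4754]
eef_rot: [0.019, 0.995, -0.103, -0.004]
force: [0.1, -0.8, -1.6]
grip_width: 0.0249
t 20.52 tip [ 0.5771 -0.0893  0.1359] axis [ 0.0101 -0.0061  0.9999] zax [-0.0124 -0.0372 -0.9992] F [ 0.1 -0.8 -1.6] w 0.0249 yaw -11.8
frac [ 0.0435 -0.3372 -0.0415] mm [ 55.9 161.3  14.1]
```

```bash
python3 -m pendant '[[20,0.003,-0.025,-0.008,0],[20,0.005,-0.045,-0.008,0],[20,0.006,-0.05,-0.008,0],[20,0.006,-0.05,-0.006,0],[20,0.006,-0.05,-0.005,0],[20,0.006,-0.045,-0.005,0],[20,0.005,-0.025,0,0],[20,0,0,0,0]]' 80;python3 tip.py .633 .072 .15; python3 tip.py .633 .072 .15|tail -1
```

```text
time_s: 21.52
position: [0.6306, 0.0586, 0.4904]
eef_rot: [0.02, 0.994, -0.104, -0.005]
force: [-0.4, -1.0, -1.3]
grip_width: 0.0251
t 21.52 tip [0.6267 0.0539 0.1509] axis [ 0.0106 -0.0049  0.9999] zax [-0.0131 -0.0384 -0.9992] F [-0.4 -1.  -1.3] w 0.0251 yaw -12.0
frac [ 0.0049 -0.0381  0.0003] mm [ 6.3 18.1 -0.9]
frac [ 0.0049 -0.0381  0.0003] mm [ 6.3 18.1 -0.9]
```

```bash
python3 -m pendant '[[20,0.003,-0.02,0,0],[20,0.002,-0.015,0,0],[20,0,0,0,0],[20,0,0,0,0]]' 80;python3 tip.py .633 .072 .15
python3 - <<'E'
from h import *
s,im=snap('scene','s5.png');c1=cam(s,im);s,im=snap('side','d5.png');c2=cam(s,im);s,im=snap('wrist','w12.png');c3=cam(s,im)
q=s['eef_rot'];R=Ro.from_quat([q[1],q[2],q[3],q[0]]).as_matrix();d=np.load('tip.npz');tip=s['position']+R@d['t']
for c in(c1,c2,c3):print('tip',proj(c,tip),'hole',proj(c,[.633,.072,.1]))
a=cv2.imread('pics/s5.png');b=cv2.imread('pics/d5.png')
cv2.imwrite('pics/e8.png',np.hstack([cv2.resize(a[200:300,300:380],(400,500),interpolation=cv2.INTER_CUBIC),cv2.resize(b[120:220,265:345],(400,500),interpolation=cv2.INTER_CUBIC)]))
E
```

```text
time_s: 22.02
position: [0.6369, 0.0742, 0.4898]
eef_rot: [0.02, 0.994, -0.106, -0.005]
force: [0.2, 0.2, -1.2]
grip_width: 0.0248
t 22.02 tip [0.6328 0.0692 0.1503] axis [ 0.011  -0.0041  0.9999] zax [-0.0136 -0.0392 -0.9991] F [ 0.2  0.2 -1.2] w 0.0248 yaw -12.1
frac [-0.0007 -0.0055  0.0004] mm [ 0.2  2.8 -0.3]
tip [[344.43782349 254.25592098]] hole [[343.68119406 266.35194712]]
tip [[305.25272083 173.29761489]] hole [[304.7245062 186.8231853]]
tip [[274.05596832 187.90152508]] hole [[274.20672574 172.00998102]]
```

View pics/e8.png

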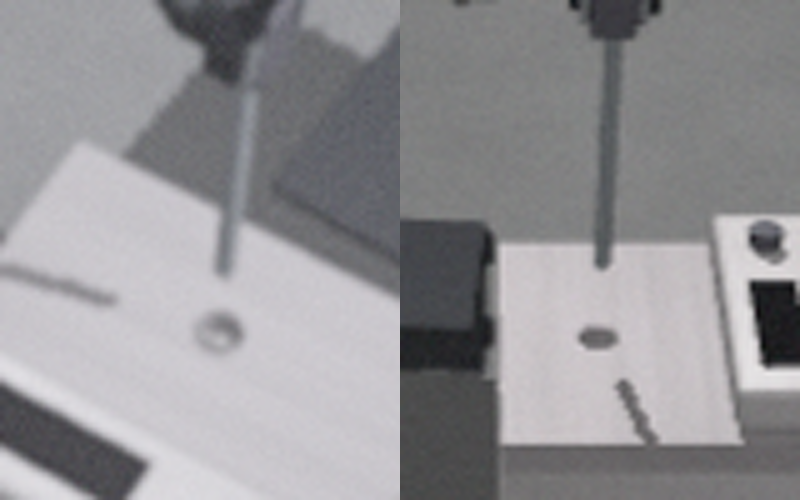

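View pics/w12.png

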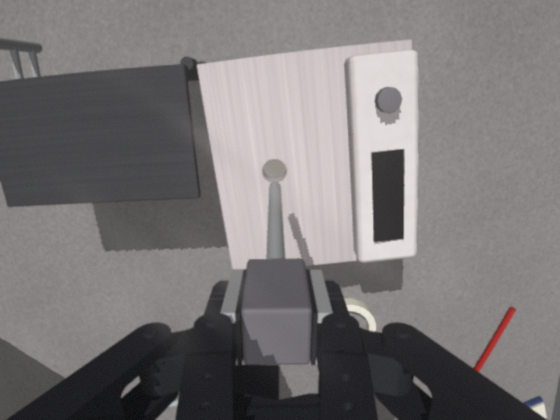

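Predicted and seen tips agree: scene (344.4,254.3) against (344.6,254.4), side (305.3,173.3) against (305.4,173.0). The hole is at scene (343.8,266.4) and side (304.4,187.6). I'll go down to just above the deck and check again.

```bash
python3 tip.py .633 .072 .112|tail -1; python3 -m pendant '[[20,-0.0007,-0.0055,0,0],[20,0,0,0,0],[20,0,-0.0008,0.02,0],[20,0,-0.0008,0.02,0],[20,0,-0.0008,0.02,0],[20,0,-0.0005,0.013,0],[20,0,0,0,0],[20,0,0,0,0]]' 80;python3 tip.py .633 .072 .112
cat > chk.py <<'E'
import sys
from h import *
k=sys.argv[1]
s,im=snap('scene',f's{k}.png');c1=cam(s,im);s,im=snap('side',f'd{k}.png');c2=cam(s,im);s,im=snap('wrist',f'w{k}.png');c3=cam(s,im)
q=s['eef_rot'];R=Ro.from_quat([q[1],q[2],q[3],q[0]]).as_matrix();d=np.load('tip.npz');tip=s['position']+R@d['t']
for c in(c1,c2,c3):print('tip',proj(c,tip).round(1),'hole',proj(c,[.633,.072,.1]).round(1))
a=cv2.imread(f'pics/s{k}.png');b=cv2.imread(f'pics/d{k}.png');w=cv2.imread(f'pics/w{k}.png')
r=lambda m:cv2.resize(m,(390,520),interpolation=cv2.INTER_CUBIC)
cv2.imwrite(f'pics/x{k}.png',np.hstack([r(a[230:290,322:367]),r(b[150:210,282:327])]))
cv2.imwrite(f'pics/y{k}.png',cv2.resize(w[110:280,210:345],None,fx=4,fy=3.5,interpolation=cv2.INTER_CUBIC))
E
python3 chk.py 20
```

```text
frac [-0.0002 -0.0086  0.0765] mm [  0.3   2.7 -38.4]
time_s: 23.18
position: [0.6365, 0.0767, 0.4496]
eef_rot: [0.02, 0.994, -0.106, -0.006]
force: [0.4, -0.4, -0.5]
grip_width: 0.025
t 23.18 tip [0.6317 0.0717 0.1101] axis [ 0.0129 -0.0039  0.9999] zax [-0.0155 -0.0393 -0.9991] F [ 0.4 -0.4 -0.5] w 0.025 yaw -12.2
frac [ 0.0023 -0.001  -0.0038] mm [1.3 0.3 1.9]
tip [[344.1 263.6]] hole [[343.7 266.4]]
tip [[304.5 184.1]] hole [[304.7 186.8]]
tip [[274.1 187.9]] hole [[275.3 184.3]]
```

View pics/x20.png

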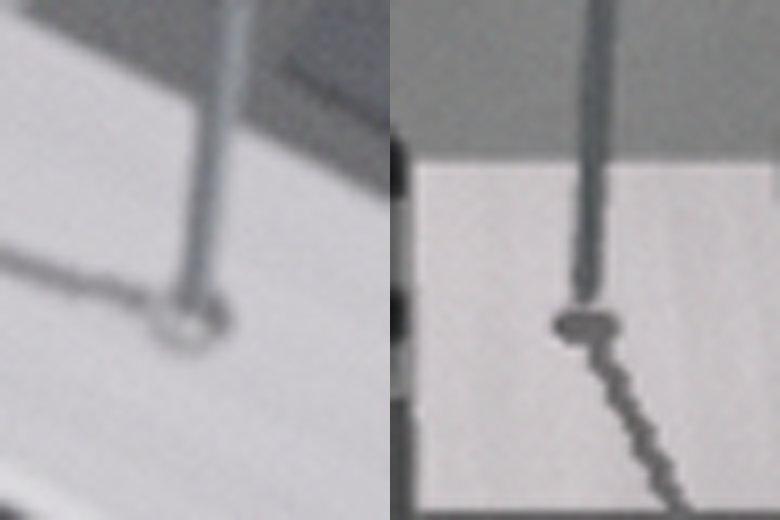

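View pics/y20.png

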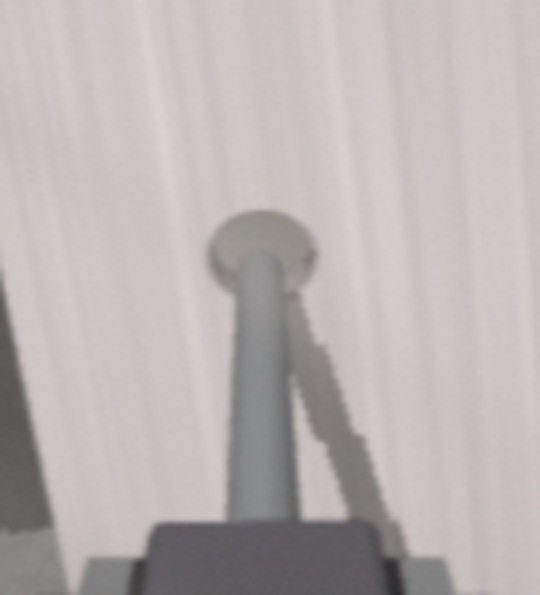

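Tip and hole line up in both views: scene tip (344.3,264) over hole (343.9,266.9), side tip (304.6,184.4) over hole (304.7,187.6). The wrist camera puts the hole about 1 mm further in +y. I'll centre on (0.633, 0.0725) and lower.

```bash
python3 tip.py .633 .0725 .11|tail -1; python3 -m pendant '[[20,0.0024,-0.0013,0,0],[20,0,0,0,0],[20,0,0,0,0]]' 80 >/dev/null;python3 tip.py .633 .0725 .055
```

```text
frac [ 0.0017 -0.002   0.0006] mm [ 1.   0.8 -0.4]
t 23.7 tip [0.634  0.0722 0.1111] axis [ 0.011  -0.0041  0.9999] zax [-0.0136 -0.0391 -0.9991] F [-0.2  0.8 -1.7] w 0.025 yaw -12.2
frac [-0.0015 -0.0047  0.112 ] mm [ -1.    0.3 -56.1]
```

```bash
python3 -m pendant '[[20,-0.0008,-0.0005,0.012,0],[20,0,-0.0005,0.014,0],[20,0,-0.0005,0.014,0],[20,0,0,0,0]]' 80;python3 tip.py .633 .0725 .055
```

```text
time_s: 24.2
position: [0.6374, 0.0772, 0.4283]
eef_rot: [0.02, 0.994, -0.106, -0.005]
force: [-0.4, -0.4, -0.7]
grip_width: 0.0248
t 24.2 tip [0.6328 0.0722 0.0888] axis [ 0.0124 -0.004   0.9999] zax [-0.015  -0.0393 -0.9991] F [-0.4 -0.4 -0.7] w 0.0248 yaw -12.2
frac [ 0.0007 -0.0034  0.0676] mm [  0.2   0.3 -33.8]
```

```bash
python3 -m pendant '[[20,0.0002,-0.0006,0.012,0],[20,0.0002,-0.0006,0.014,0],[20,0.0002,-0.0006,0.014,0],[20,0.0002,-0.0006,0.014,0],[20,0,-0.0004,0.01,0],[20,0,0,0.003,0],[20,0,0,0,0],[20,0,0,0,0]]' 80;python3 tip.py .633 .0725 .055; python3 chk.py 21
```

```text
time_s: 25.2
position: [0.6377, 0.0771, 0.3925]
eef_rot: [0.02, 0.994, -0.106, -0.005]
force: [0.4, -0.4, -1.5]
grip_width: 0.0244
t 25.2 tip [0.6332 0.0722 0.053 ] axis [ 0.0121 -0.004   0.9999] zax [-0.0147 -0.0393 -0.9991] F [ 0.4 -0.4 -1.5] w 0.0244 yaw -12.2
frac [-0.0005 -0.0004 -0.004 ] mm [-0.2  0.3  2. ]
tip [[342.1 276.5]] hole [[343.7 266.4]]
tip [[304.3 199.4]] hole [[304.7 186.8]]
tip [[274.1 187.9]] hole [[273.3 204.7]]
```

View pics/x21.png

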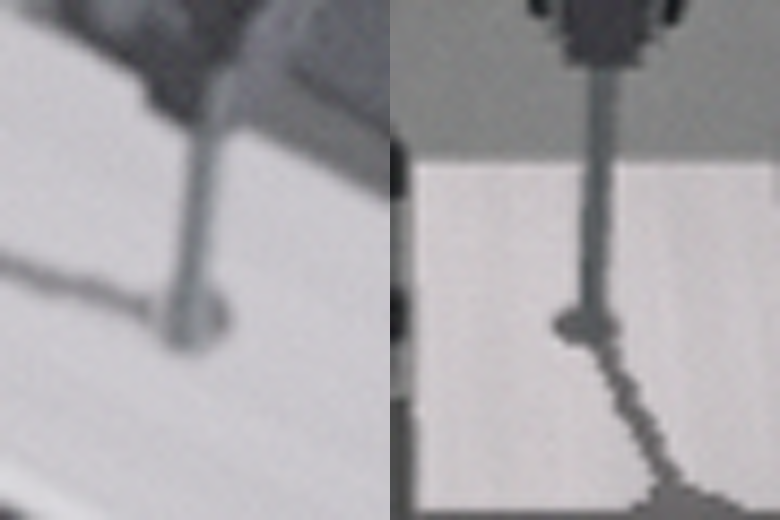

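View pics/y21.png

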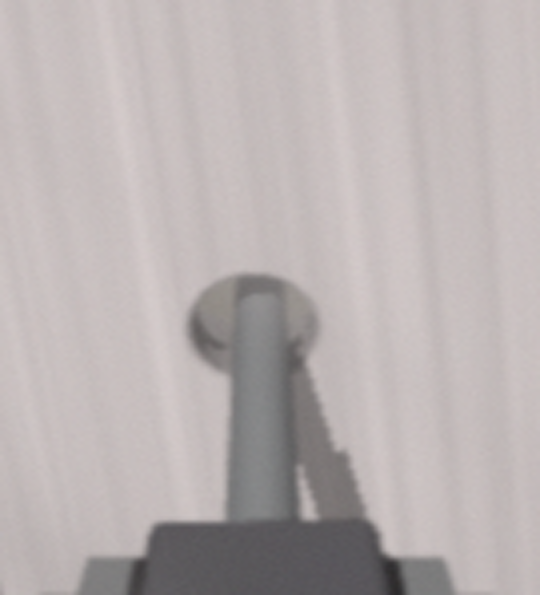

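View pics/d21.png

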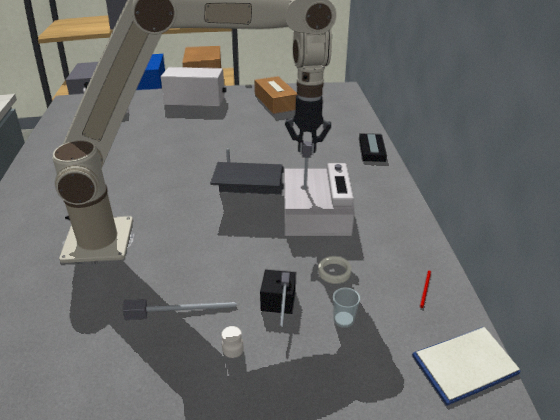

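The probe is through the hole. The side view puts the rod about 0.8 px right of the hole's middle, and the wrist view shows a similar offset. I'll measure the offset at deck level with image profiles.

```bash
python3 - <<'E'
from h import *
s,i1=snap('scene');c1=cam(s,i1);s2,i2=snap('side');c2=cam(s2,i2)
q=s['eef_rot'];R=Ro.from_quat([q[1],q[2],q[3],q[0]]).as_matrix();d=np.load('tip.npz');tip=s['position']+R@d['t'];ax=R@d['ax']
def hole(fn,win):
    g=cv2.GaussianBlur(cv2.imread(fn,0),(0,0),.6).astype(float);x0,x1,y0,y1=win
    w=g[y0:y1,x0:x1];bg=np.median(w);m=np.clip(bg-w-8,0,None);yy,xx=np.mgrid[y0:y1,x0:x1]
    return (m*xx).sum()/m.sum(),(m*yy).sum()/m.sum(),m.max(),bg
h1=hole('pics/s3.png',(337,352,259,275));h2=hole('pics/d3.png',(297,313,181,194));print('hole px',h1,h2)
# observed hole xy
def rodline(img,c,zs):
    g=cv2.GaussianBlur(img[:,:,::-1].mean(2),(0,0),.6) if 0 else cv2.GaussianBlur(img.mean(2),(0,0),.6)
    out=[]
    for z in zs:
        u=proj(c,tip+ax*((z-tip[2])/ax[2]))[0];r=int(round(u[1]))
        z2=z; u=u; xs=np.arange(int(u[0])-9,int(u[0])+10);p=g[r,xs];bg=np.median(np.r_[p[:4],p[-4:]])
        m=np.clip(np.abs(bg-p)-10,0,None);m[np.abs(xs-u[0])>5]=0
        out.append((round(z,3),u.round(1).tolist(),round((m*xs).sum()/max(m.sum(),1e-6),2),r))
    return out
for n,im,c in(('scene',i1['img'],c1),('side',i2['img'],c2)):
    print(n,*rodline(im.astype(float),c,[.105,.11,.115,.12,.13,.14]),sep='\n ')
X=np.array([.633,.0725,.1])
for n,c in (('scene',c1),('side',c2)): print(n,'hole pred',proj(c,X),'px per mm x,y',proj(c,X+[.001,0,0])-proj(c,X),proj(c,X+[0,.001,0])-proj(c,X))
E
```

```text
hole px (np.float64(343.96923805016564), np.float64(265.63795551348795), np.float64(60.0), np.float64(192.0)) (np.float64(304.1145595618439), np.float64(187.08306709265176), np.float64(87.0), np.float64(196.0))
scene
 (0.105, [343.7, 265.5], np.float64(343.4), 265)
 (0.11, [343.9, 264.4], np.float64(343.4), 264)
 (0.115, [344.0, 263.3], np.float64(343.37), 263)
 (0.12, [344.2, 262.2], np.float64(343.44), 262)
 (0.13, [344.5, 259.9], np.float64(343.63), 260)
 (0.14, [344.8, 257.6], np.float64(343.87), 258)
side
 (0.105, [305.0, 185.5], np.float64(304.48), 185)
 (0.11, [305.1, 184.1], np.float64(304.74), 184)
 (0.115, [305.2, 182.7], np.float64(304.88), 183)
 (0.12, [305.2, 181.3], np.float64(304.91), 181)
 (0.13, [305.4, 178.5], np.float64(305.07), 179)
 (0.14, [305.5, 175.8], np.float64(305.15), 176)
scene hole pred [[343.87919837 266.43506227]] px per mm x,y [[-0.16813317  0.33085645]] [[0.39615705 0.16629332]]
side hole pred [[304.70204504 186.73248551]] px per mm x,y [[ 0.32485861 -0.01717234]] [[-0.04488714 -0.18125499]]
```

Measured at deck level, the rod sits about 1.6 mm too far in +x and 0.5 mm too far in −y. I'll correct that and raise it 2 mm.

```bash
python3 tip.py .6316 .0726 .055; python3 -m pendant '[[20,-0.0033,-0.001,-0.004,0],[20,0,0,0,0],[20,0,0,0,0]]' 80 >/dev/null;python3 tip.py .6316 .0726 .055
```

```text
t 25.45 tip [0.633  0.0721 0.0529] axis [ 0.0124 -0.004   0.9999] zax [-0.015  -0.0393 -0.9991] F [-0.2 -0.3 -0.7] w 0.025 yaw -12.2
frac [-0.003  -0.0001 -0.0042] mm [-1.4  0.5  2.1]
t 25.82 tip [0.6316 0.0732 0.0553] axis [ 0.012  -0.0041  0.9999] zax [-0.0146 -0.0392 -0.9991] F [ 0.7 -0.1 -1.3] w 0.025 yaw -12.2
frac [0.0003 0.0011 0.0007] mm [ 0.  -0.6 -0.3]
```

```bash
python3 -m pendant '[[20,0,0,0,0],[20,0,0,0,0]]' 80 >/dev/null;python3 tip.py .6316 .0726 .055; python3 chk.py 22; python3 -c "
from h import *;print(np.abs(manip.observe()['qd']).max())"
```

```text
t 26.07 tip [0.6316 0.0732 0.0553] axis [ 0.0119 -0.0041  0.9999] zax [-0.0146 -0.0392 -0.9991] F [ 0.8  0.5 -2.1] w 0.0254 yaw -12.2
frac [0.0003 0.0011 0.0007] mm [ 0.  -0.6 -0.3]
tip [[342.8 275.7]] hole [[343.7 266.4]]
tip [[303.8 198.6]] hole [[304.7 186.8]]
tip [[274.1 187.9]] hole [[275.5 204.6]]
0.001658858881411664
```

View pics/x22.png

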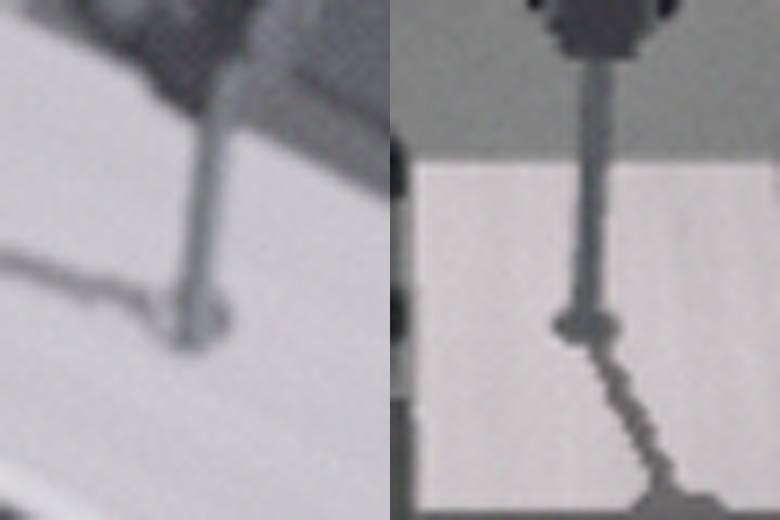

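View pics/w22.png

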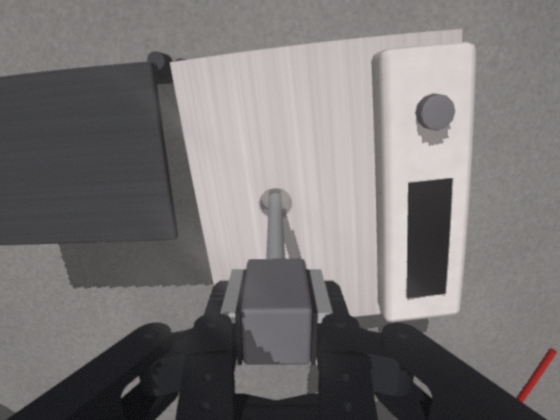

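View pics/s22.png

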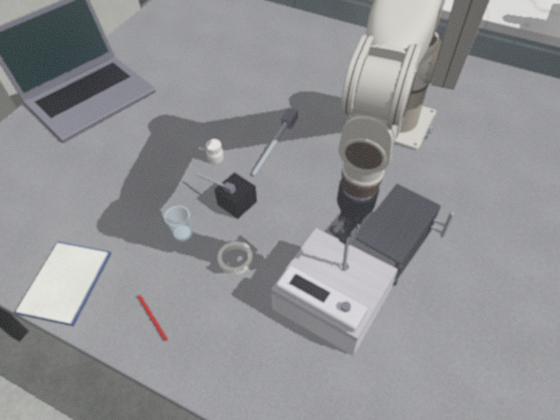

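The rod is now centred in the hole: side rod at about 588 against the hole's 587 in the crop, and wrist rod at (275,200) within a hole centred at (276,200). The door is open at scene (400,225) and the arm is still. Handing in.

```bash
python3 -c "
from h import *;print(manip.job_done())"
```

```text
the job is handed in; nothing more can be done
None
```

The door is open about a right angle (roughly 93° by my pose fit). The middle-sized probe is held at 80 N in the guide hole, with its tip about 55 mm above the bench, half-way between the deck's underside and the sample. I handed in at about 26 s.

- **Last checks:** in the camera images the rod was centred in the hole to about 1 mm. The estimated lean was 0.7°, and joint speeds were near zero. I saw no contact force on the tool while lowering; the wrist reading stayed near the probe's weight.
- **Smaller disagreements:** the cameras disagreed on the hole's position by 1–2 mm, so I centred by the rod's offset from the hole in the images. The gripper itself is tilted about 2.4° about the jaw axis, but it gripped the head that way while the probe stood upright in its stand.
- **Did not go cleanly:** the large and small look-alike probes, which stood loose on the bench in the first pictures, had toppled by the time I looked after opening the door. My planned path stayed more than 0.12 m from both and I felt no contact, so I believe they fell on their own, but I did not see it happen. The small one came to rest with its head on the stand and did not hinder the lift. I did not touch the other items, and their places look unchanged.

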